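# Refit the change gear of a tube mixer

### The job

Take the larger of the two gears from the white tray and fit it, toothed disc first, on the tube mixer's inclined axle: lower it along the axle, rocking it a little about the axle until its teeth slip in between those of the braked pinion, and let it go fully home, flat on the deck; do not force it. Then swing the latch fully closed over the gear and let go, leaving the smaller gear and the other things where they are.

Things in the scene. Friction and masses are not known exactly. Their poses are not given: they have to be found in the camera images.
- gear: the larger gear, grey metal, 0.12 to 0.22 kg: disc 14 mm thick, 12 straight teeth (67 mm over the teeth, 47 mm at the roots), a square boss on top. From below a bore 12 mm wide runs 44 mm deep up the middle. Origin: centre of the underside; z up through the boss; x, y square to the boss's faces; a tooth points along +x, -x, +y and -y. Starts boss up in the tray at any yaw
- gear_boss (a point): point on the axis of the larger gear's boss, 48 mm above its underside: the boss is 24 x 24 mm, reaches from the disc's top (14 mm) to 60 mm above the underside, and is meant for gripping; axes as the gear's
- small_gear: a decoy: the same kind of gear but smaller, 8 teeth, 47 mm over the teeth, boss 20 mm square; origin at the centre of its underside; leave it
- tray: white open tray, fixed, 290 x 220 mm, walls 28 mm high and 5 mm thick, floor 5 mm thick; origin under its centre; both gears stand on its floor, about 130 mm apart, either one on either side
- deck: the mixer's fixed gear deck, a plate 235 x 185 mm tilted 30 deg from level. Origin: where the axle's centre line meets the deck face; z square to the deck, along the axle, up and out; y up the slope, x level along the deck. Fully home, the gear's origin is at this origin, its z along this z, at whatever turn meshes. Beyond the upper edge (y over 93 mm) stands a white hood, 171 mm above the table
- axle_tip (a point): tip of the upright axle on the deck, 40 mm from the deck face along the deck's z; the axle is 10 mm thick, tapering to 3.6 mm over its last 10 mm
- pinion_axis (a point): centre of the pinion's top face. It stands on the deck 52 mm along the deck's +x from the axle, 12 mm high, 8 teeth, 47 mm over the teeth, with a 12 mm nut 4 mm higher. A brake holds it as good as fixed, at an unknown turn: the gear must be turned up to 15 deg either way to find a gap (about 6 deg of play in every 30). Unmeshed, the gear stops with its underside 12 mm above the deck
- latch (a joint): latch angle in rad: 0 wide open, 1.3 fully closed at its stop; starts at 0 to 0.3, stays where it is left (friction 0.06 N m, about 2 N at the pin). It closes clockwise as seen looking down on the deck. Closed, its tongue points along the deck's +x from the pivot to the axle, over the gear's teeth; it can pass there only when the gear is home
- latch_pivot (a point): on the latch's pivot line (square to the deck), 70 mm along the deck's -x from the axle, 23 mm above the deck face: the top of the latch bar, which is 5 mm thick and 13 mm wide; its tongue reaches 52 mm from the pivot, its tail with the pin 42 mm the other way
- latch_pin (a point): grip point of the round pin that stands on the latch's tail, 35 mm from the pivot: 10 mm thick, square to the deck, its top 60 mm above the deck face; this point is 46 mm above it. Closed, the pin stands 105 mm along the deck's -x from the axle; at latch angle q it lies from the pivot in the direction 254.5 deg minus q, counted from the deck's x towards its y
- driver: screwdriver, 180 mm long, lying in the tray beside the gears; origin under its middle; leave it
- jar_a: clear specimen jar, red cap, 42 mm wide, 62 mm tall; origin under its centre; leave it
- jar_b: clear specimen jar, red cap, 42 mm wide, 62 mm tall; origin under its centre; leave it
- pot: white screw-top pot, 44 mm wide, 45 mm tall; origin under its centre; leave it
- rack: white rack of blue-capped tubes, 70 x 160 mm, 97 mm tall; origin under its centre; leave it
Not all that is in view belongs to the job. What is shaped like the gear but orange or turquoise is not meant.

How it is judged:
By the outcome, as a careful person would: the job done as asked, in the order asked, and still so for the second after the job is handed in, with the robot touching nothing.
It also fails if it takes over 67 s, if anything falls off the work surface, if the arm or the gripper's body presses on something with over 40 N, if the wrist force passes 120 N, or if a joint passes its speed limit or range.

### The arm

A 6-joint arm with a two-finger parallel gripper is mounted at the origin on the work surface. World frame = base frame: x ahead of the robot, y to its left, z up, the work surface at z = 0. Lengths are in mm, angles in rad, forces in N, time in s.
With the tool pointing down it reaches from about 225 to 875 mm from the base axis. Payload 3.4 kg.
Tool frame: the origin (TCP) lies midway between the tips of the shut fingers; the grasp point (between the pads) lies 19 mm behind it (bot.grip_depth is the distance from the TCP to the grasp point, in mm); x points along the fingers, y is the direction in which the jaws open and shut, and the axes are right-handed (so a half turn about x gives the same grasp; the last joint's range is limited). The gripper opens to 85 mm and grips with 20 to 120 N. Pads are 22 mm wide; open, the fingers measure 114 mm over their backs; the gripper's body (76 mm by 85 mm) begins 54 mm behind the grasp point. The pads swing forward as they close: fully open they stand 13 mm farther back than shut.
Start: joints at [1.107, 0.276, 1.505, -0, 1.361, -0.121], TCP at [193.29, 541.573, 231.328] pointing down, gripper open.
Joint ranges: [-2.89, 2.89], [-0.75, 2.08], [0.22, 2.7], [-1.18, 4.32], [0.11, 2.71], [-2.7, 2.7]. Speed limits (rad/s): [2.57, 2.57, 3.14, 3.14, 3.14, 3.14].

### API

Orientations are given as a rotation vector (axis times angle).
In Python, from plant import bot, eyes gives the robot as it stands.
- The arm moves only by the tool step_arm, never from a script. Its argument "motion" is a list of rows, each a list of 3 entries, a list of its own where there are three numbers: the shift along the tool's x, y, z in m, then the turn, a rotation vector about the tool's x, y, z in rad, then the gripper command: -1 is fully open, 1 is shut, values between are in proportion. In form: [[[tx, ty, tz], [wx, wy, wz], jaw], ...]. A call has 1 to 5 rows; each row shifts and turns the pose as measured when the row begins, along the tool's axes as they then stand; what a row does not reach is not made up. A row lasts 1/8 s, in which the tool goes at most 62.5 mm and 10.7 degrees, less where a joint would pass 70% of its speed; a pose out of reach is approached as far as the arm can. A call with a gripper value outside its range is refused whole. The fingers move at their own pace and stop on an object; the grip force is fixed at half the most. Time passes only in rows, so rows that do not move let the fingers close. It gives the time, the measured TCP pose, the force and the opening at its end, in the units of the state.
- bot.state(): the state, without advancing time (a new reading comes with each control period).
- eyes.snapshot(name): name is "scene" or "top" or "wrist"; returns a dict with "img" (400x640x3 uint8, red, green, blue), "range_z" (400x640 float32, mm along the optical axis (not along the pixel's ray), 0 where there is no reading), "fovy" (degrees; the focal length in pixels is half the picture's height over the tangent of half this angle, whatever the lens; pixels are square), "cx", "cy" (the principal point, pixels), "k1" (the pictures are not rectified: a ray, as slopes to the right and down, at radius r is drawn at 1 + k1 r^2 times it, then the intrinsics apply), "R" (3x3) and "t" (3): a world point X has camera coordinates R X + t; the wrist camera has in their place "T_tool_cam" (4x4, takes a point from camera to tool coordinates, whose origin is the TCP and whose axes are the tool frame's). Camera axes: x right, y down, z forward; pixel columns grow to the right and rows downward; lengths in mm; the calibration is good to about 2 mm. A picture is of the moment at which its call begins: read the wrist's pose just before it.
- bot.sign_off(): hands the job in, once; it reports no verdict.
The state is a dict: "time": time; "qpos": joint angles; "joint_velocities": joint speeds; "tau": joint torques, N m; "ee_pos": TCP position; "orientation": TCP orientation; "force": force on the tool from outside, world axes, zero at the start; "torque": the same for the moment, N m; "gripper_width": opening from 0.0 (shut) to 1.0 (fully open).
Only numpy, scipy, OpenCV 4.12 (cv2) and the standard library are available. Lean on these libraries where they do the work, as an engineer would, in place of code of your own. Each camera call takes 0.05 s, during which the arm holds its last target.

## Working session

There is one attempt and no reset: what is moved stays moved. The work goes in short steps, Python scripts to look and compute and a tool call to move; the robot and the scene stay as the last step left them, time stands still between calls to the robot, and variables do not carry over. Pictures are saved under pics/ and viewed, and the job is handed in when it is done.

Besides the shell and the picture viewer there is one more tool, called after "Emit:" as name(argument=value, ...), one argument or row to a line, values as JSON. step_arm: Moves the arm, as the interface text tells. Its arguments: {"type":"object","properties":{"motion":{"type":"array","items":{"type":"array"}}},"required":["motion"]}

```bash
ls; mkdir -p pics; cat > h.py <<'E'
import numpy as np, cv2
from scipy.spatial.transform import Rotation as Ro
from plant import bot, eyes
def snap(n):
    s=bot.state(); d=eyes.snapshot(n)
    if 'R' not in d:
        T=np.array(d['T_tool_cam']); Rt=Ro.from_rotvec(s['orientation']).as_matrix()
        Rwc=Rt@T[:3,:3]; c=Rt@T[:3,3]+np.array(s['ee_pos'])
        d['R']=Rwc.T; d['t']=-Rwc.T@c
    d['R']=np.array(d['R']); d['t']=np.array(d['t']).ravel()
    return d
def K(d):
    f=200/np.tan(np.radians(d['fovy'])/2); return np.array([[f,0,d['cx']],[0,f,d['cy']],[0,0,1.]]), np.array([d['k1'],0,0,0,0.])
def rays(d,uv):
    k,dist=K(d); p=cv2.undistortPoints(np.array(uv,float).reshape(-1,1,2),k,dist).reshape(-1,2)
    r=np.c_[p,np.ones(len(p))]@d['R']; c=-d['R'].T@d['t']; return c,r   # r has cam z=1
def onz(d,uv,z):
    c,r=rays(d,uv); return c+r*((z-c[2])/r[:,2])[:,None]
def cloud(d):
    h,w=d['range_z'].shape; u,v=np.meshgrid(np.arange(w),np.arange(h))
    c,r=rays(d,np.c_[u.ravel(),v.ravel()]); P=c+r*d['range_z'].reshape(-1,1)
    P[d['range_z'].ravel()<=0]=np.nan; return P.reshape(h,w,3)
def proj(d,X):
    k,dist=K(d); p,_=cv2.projectPoints(np.array(X,float).reshape(-1,1,3),cv2.Rodrigues(d['R'])[0],d['t'],k,dist); return p.reshape(-1,2)
def save(n,im): cv2.imwrite('pics/'+n+'.png',im[:,:,::-1])
E
python3 - <<'E'
from h import *
import pickle
for n in ['scene','top','wrist']:
    d=snap(n); save(n+'0',d['img']); pickle.dump(d,open(n+'0.pkl','wb'))
    print(n,d['fovy'],d['k1'],-d['R'].T@d['t'],d['R'][2])
print(bot.state(),bot.grip_depth)
E
```

```text
pics
scene 50.85213507600277 0.02002428435299392 [1196.161968    241.98487922  665.8347673 ] [-0.70739405 -0.32595462 -0.62717402]
top 53.931457542430365 -0.08530181094045666 [ 387.99728364  -30.57808904 1175.21523658] [ 0.12535166 -0.03016048 -0.99165382]
wrist 70.87837561406178 0.00011918042895843551 [122.80667068 567.06747237 372.80754303] [ 0.27592108 -0.10045136 -0.95591688]
{'time': 0.15, 'qpos': array([ 1.10699489e+00,  2.76461969e-01,  1.50579944e+00,  7.59744422e-06,
        1.36069479e+00, -1.20994658e-01]), 'joint_velocities': array([ 0.00073886, -0.00221176, -0.00391928,  0.00132622,  0.00039914,
        0.00100328]), 'tau': array([ 1.93506166e-03, -4.17146122e+01, -2.46032363e+01, -3.57052922e-04,
        7.70944927e-03, -1.71389934e-05]), 'ee_pos': array([193.10903168, 541.2110311 , 230.64853162]), 'orientation': array([ 0.2679894 ,  1.55440639, -0.27004533]), 'force': array([-0.99419411, -0.18725503, -0.22053429]), 'torque': array([-0.00817565,  0.02173294,  0.00547247]), 'gripper_width': 0.9994821423179205} 18.700000000000003
```

View pics/scene0.png

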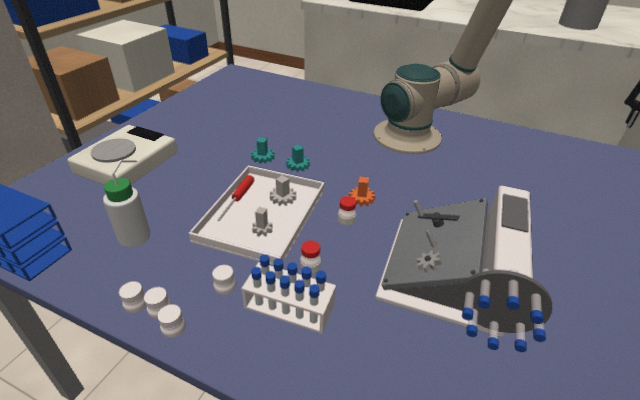

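View pics/top0.png

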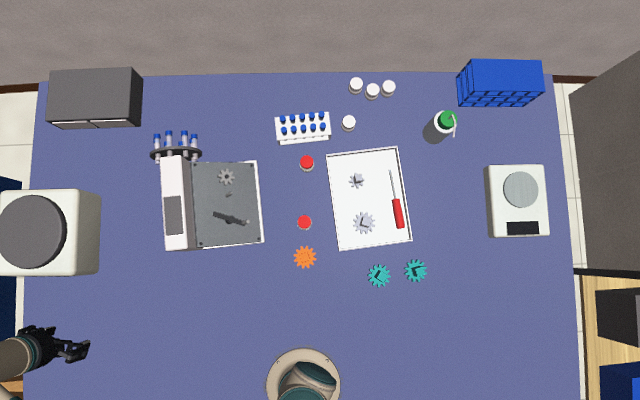

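View pics/wrist0.png

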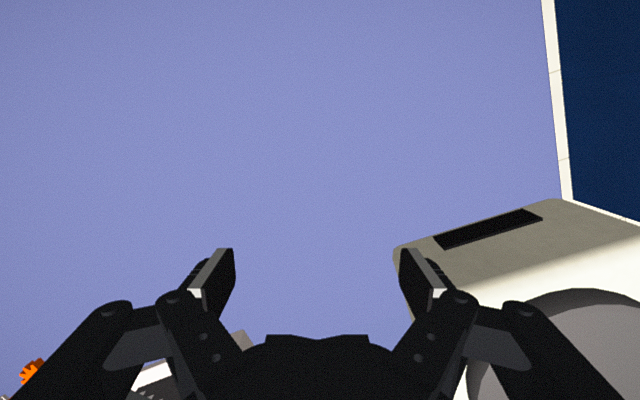

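The scene view shows two grey gears in the tray: (283,190) and (262,222). In the top view they are at (364,222) and (356,181). The turquoise gears at (379,275) and (416,270) and the orange one at (305,257) lie outside the tray, so they aren't meant. The gear at top (364,222) looks larger. I'll confirm that with an enlarged crop and a size measurement.

```bash
python3 - <<'E'
from h import *
import pickle
d=pickle.load(open('top0.pkl','rb')); im=d['img']; P=cloud(d)
a=cv2.resize(im[140:260,320:420],None,fx=4,fy=4,interpolation=cv2.INTER_CUBIC)
b=cv2.resize(im[150:255,155:270],None,fx=4,fy=4,interpolation=cv2.INTER_CUBIC)
save('crops',np.hstack([a[:420],b[:420,:400]])); save('deckcrop',b)
print('floor', P[200,385], P[240,370], 'deck',P[190,210],P[190,245])
# tray
for nm,(u0,u1,v0,v1) in {'A':(350,378,208,238),'B':(346,368,170,192)}.items():
    Q=P[v0:v1,u0:u1].reshape(-1,3); c=im[v0:v1,u0:u1].reshape(-1,3).astype(int)
    for lo,hi in [(14,24),(50,75)]:
        m=(Q[:,2]>lo)&(Q[:,2]<hi); q=Q[m]
        print(nm,lo,m.sum(), q.min(0).round(1) if m.any() else '', q.max(0).round(1) if m.any() else '',np.median(q,0).round(1))
E
```

```text
floor [ 534.30079713 -257.1816928     7.16475837] [ 415.36468497 -206.82208866    7.3257954 ] deck [560.79476355 244.43848257 102.04016218] [566.80948855 156.05879938  50.65927602]
A 14 206 [ 435.9 -219.8   14.7] [ 501.1 -156.3   24. ] [ 464.3 -182.5   19.6]
A 50 81 [ 454.3 -203.5   50.2] [ 482.8 -174.6   69.9] [ 468.2 -188.3   65.5]
B 14 71 [ 573.7 -194.7   14.5] [ 619.8 -148.6   23.8] [ 589.2 -166.7   19.5]
B 50 57 [ 585.7 -180.    50.5] [ 607.5 -160.4   71.5] [ 595.6 -170.8   64.1]
```

View pics/crops.png

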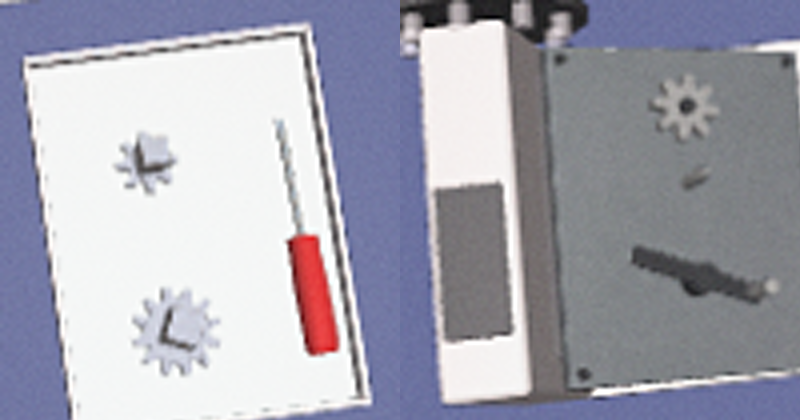

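```bash
cat >> h.py <<'E'
def pose():
    s=bot.state(); return np.array(s['ee_pos']),Ro.from_rotvec(s['orientation'])
def plan(p1,R1,n=None,jaw=-1,p0=None,R0=None,prt=True):
    if p0 is None: p0,R0=pose()
    rv=(R0.inv()*R1).as_rotvec(); d=np.array(p1)-p0
    if n is None: n=int(max(np.ceil(np.linalg.norm(d)/60),np.ceil(np.linalg.norm(rv)/0.18),1))
    R=R0
    print('n',n,'dist',np.linalg.norm(d).round(1),'rot',np.linalg.norm(rv).round(3))
    for i in range(n):
        print([list((R.inv().apply(d/n)/1000).round(4)),list((rv/n).round(3)),jaw]); R=R*Ro.from_rotvec(rv/n)
def down(yaw):  # tool x down, tool y at world yaw
    y=np.array([np.cos(yaw),np.sin(yaw),0]); x=np.array([0,0,-1.]); return Ro.from_matrix(np.c_[x,y,np.cross(x,y)])
E
python3 - <<'E'
from h import *
import pickle
print([a for a in dir(bot) if a[0]!='_'],[a for a in dir(eyes) if a[0]!='_'])
p,R=pose(); print(p,R.as_matrix().round(3))
print(np.array(eyes.snapshot('wrist')['T_tool_cam']).round(3))
d=pickle.load(open('top0.pkl','rb')); P=cloud(d); im=d['img']
Q=P[165:240,205:255].reshape(-1,3); Q=Q[np.isfinite(Q[:,0])]
m=np.ones(len(Q),bool)
for i in range(10):
    A=np.c_[Q[m][:,:2],np.ones(m.sum())]; k=np.linalg.lstsq(A,Q[m][:,2],rcond=None)[0]
    m=abs(Q[:,2]-np.c_[Q[:,:2],np.ones(len(Q))]@k)<(20 if i<3 else 5)
n=np.array([-k[0],-k[1],1]);n/=np.linalg.norm(n); print('plane',k,n,np.degrees(np.arccos(n[2])),m.sum(),len(Q))
E
```

```text
['IKError', 'grip_depth', 'sign_off', 'state'] ['snapshot']
[193.10903168 541.2110311  230.64853162] [[-0.001  0.336  0.942]
 [-0.001  0.942 -0.336]
 [-1.    -0.001 -0.   ]]
[[ 0.00000e+00 -2.94000e-01  9.56000e-01 -1.42251e+02]
 [ 1.00000e+00 -1.00000e-03 -0.00000e+00  5.82000e-01]
 [ 1.00000e-03  9.56000e-01  2.94000e-01 -7.48930e+01]
 [ 0.00000e+00  0.00000e+00  0.00000e+00  1.00000e+00]]
plane [-0.05318174  0.57915438 -8.13652988] [ 0.04597208 -0.50064056  0.86443369] 30.18189737455261 3223 3737
```

```bash
python3 - <<'E'
from h import *
plan([470,180,260],down(np.pi/2))
E
```

```text
n 8 dist 456.1 rot 0.343
[[np.float64(-0.0036), np.float64(-0.0309), np.float64(0.0478)], [np.float64(-0.043), np.float64(-0.0), np.float64(0.0)], -1]
[[np.float64(-0.0036), np.float64(-0.0329), np.float64(0.0464)], [np.float64(-0.043), np.float64(-0.0), np.float64(0.0)], -1]
[[np.float64(-0.0036), np.float64(-0.0349), np.float64(0.045)], [np.float64(-0.043), np.float64(-0.0), np.float64(0.0)], -1]
[[np.float64(-0.0036), np.float64(-0.0368), np.float64(0.0434)], [np.float64(-0.043), np.float64(-0.0), np.float64(0.0)], -1]
[[np.float64(-0.0036), np.float64(-0.0386), np.float64(0.0418)], [np.float64(-0.043), np.float64(-0.0), np.float64(0.0)], -1]
[[np.float64(-0.0036), np.float64(-0.0404), np.float64(0.0401)], [np.float64(-0.043), np.float64(-0.0), np.float64(0.0)], -1]
[[np.float64(-0.0036), np.float64(-0.042), np.float64(0.0383)], [np.float64(-0.043), np.float64(-0.0), np.float64(0.0)], -1]
[[np.float64(-0.0036), np.float64(-0.0436), np.float64(0.0365)], [np.float64(-0.043), np.float64(-0.0), np.float64(0.0)], -1]
```

Emit:
step_arm(
  motion=[
    [[-0.004,-0.031,0.048],[-0.043,0,0],-1],
    [[-0.004,-0.033,0.046],[-0.043,0,0],-1],
    [[-0.004,-0.035,0.045],[-0.043,0,0],-1],
    [[-0.004,-0.037,0.043],[-0.043,0,0],-1],
    [[-0.004,-0.039,0.042],[-0.043,0,0],-1],
  ],
)

```text
time: 0.82
ee_pos: [369.3, 312.7, 249.6]
orientation: [0.087, 1.57, -0.088]
force: [-0.3, 0.8, -0.1]
gripper_width: 0.999
```

Emit:
step_arm(
  motion=[
    [[-0.004,-0.04,0.04],[-0.043,0,0],-1],
    [[-0.004,-0.042,0.038],[-0.043,0,0],-1],
    [[-0.003,-0.043,0.036],[-0.043,0,0],-1],
    [[0,0,0],[0,0,0],-1],
  ],
)

```text
time: 1.32
ee_pos: [479.7, 172.3, 261.1]
orientation: [-0.014, 1.569, 0.012]
force: [-1.3, 1.1, 0.5]
gripper_width: 0.998
```

```bash
python3 - <<'E'
from h import *
import pickle
d=snap('wrist'); pickle.dump(d,open('w1.pkl','wb')); save('w1',d['img'])
print(bot.state()['joint_velocities'].round(3))
E
```

```text
[ 0.051 -0.015  0.022  0.019  0.01   0.014]
```

View pics/w1.png

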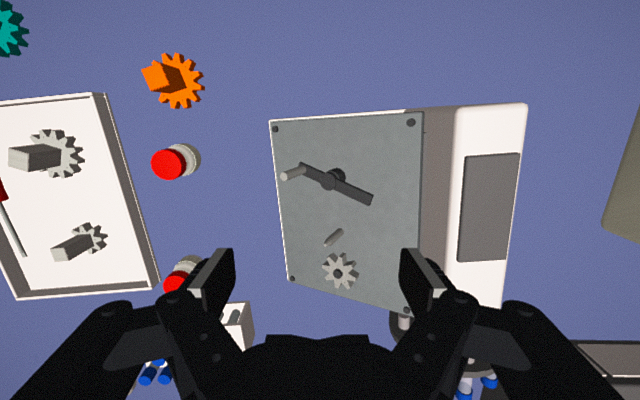

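The wrist view shows the deck: latch pin near (288,174), pivot near (333,180), axle near (333,237) and pinion near (340,271). Enlarging it.

```bash
python3 - <<'E'
from h import *
import pickle
d=pickle.load(open('w1.pkl','rb')); im=d['img']
save('w1c',cv2.resize(im[150:295,265:385],None,fx=4,fy=4,interpolation=cv2.INTER_CUBIC))
t=pickle.load(open('top0.pkl','rb'))['img']; s=pickle.load(open('scene0.pkl','rb'))['img']
save('tsc',np.hstack([cv2.resize(t[165:235,205:255],None,fx=8,fy=8,interpolation=cv2.INTER_CUBIC),cv2.resize(s[195:275,400:465],None,fx=6,fy=7,interpolation=cv2.INTER_CUBIC)]))
E
```

```text
(no output)
```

View pics/w1c.png

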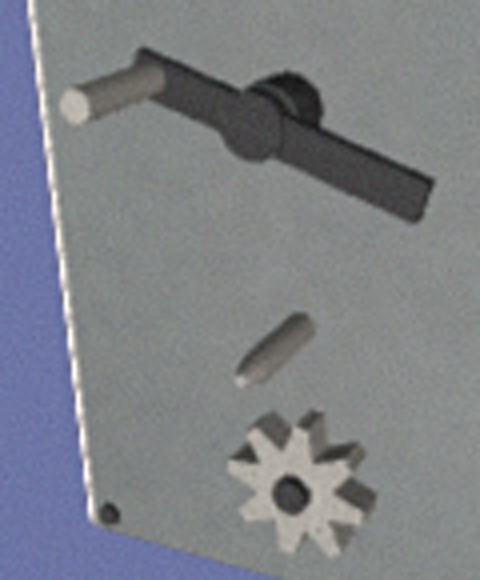

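View pics/tsc.png

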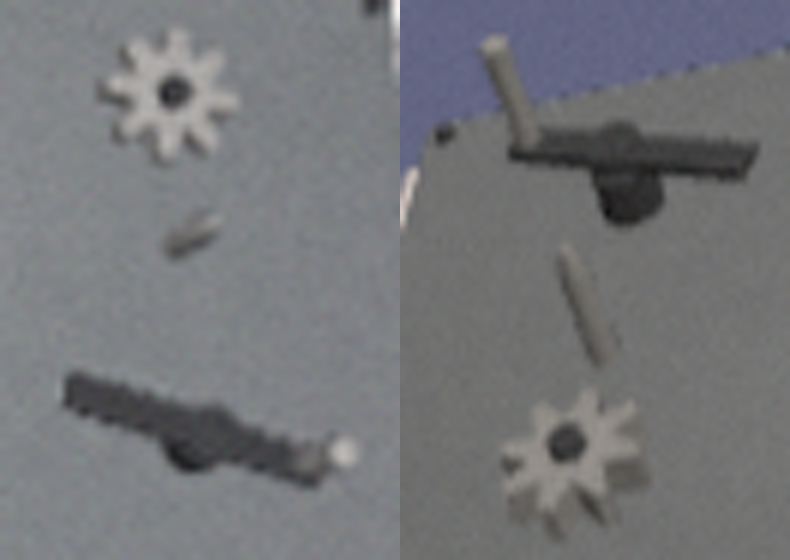

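```bash
cat >> h.py <<'E'
def tri(obs):
    A=np.zeros((3,3));b=np.zeros(3);L=[]
    for d,uv in obs:
        c,r=rays(d,[uv]); r=r[0]/np.linalg.norm(r[0]); M=np.eye(3)-np.outer(r,r); A+=M;b+=M@c; L.append((M,c))
    X=np.linalg.solve(A,b); return X,[np.linalg.norm(M@(X-c)).round(1) for M,c in L]
E
python3 - <<'E'
from h import *
import pickle
w,t,s=[pickle.load(open(f,'rb')) for f in ('w1.pkl','top0.pkl','scene0.pkl')]
W=lambda x,y:((x+.5)/4-.5+265,(y+.5)/4-.5+150)
T=lambda x,y:((x+.5)/8-.5+205,(y+.5)/8-.5+165)
S=lambda x,y:((x-400+.5)/6-.5+400,(y+.5)/7-.5+195)
pts={'tip':((241,379),(213,222),(564,248)),'nut':((291,494),(175,92),(568,443)),'pin':((74,105),(345,453),(495,43)),'pivot':((251,126),(205,430),(622,133))}
out={}
for k,(a,b,c) in pts.items():
    X,e=tri([(w,W(*a)),(t,T(*b)),(s,S(*c))]); X2,e2=tri([(w,W(*a)),(t,T(*b))]); X3,e3=tri([(w,W(*a)),(s,S(*c))]); out[k]=X
    print(k,X.round(1),e,'|',X2.round(1),e2,'|',X3.round(1),e3)
n=[]
for d,(u0,u1,v0,v1) in ((w,(300,400,130,215)),(t,(205,255,165,240)),(s,(405,480,210,280))):
    Q=cloud(d)[v0:v1,u0:u1].reshape(-1,3); Q=Q[np.isfinite(Q[:,0])]; m=np.ones(len(Q),bool)
    for i in range(12):
        c=Q[m].mean(0); v=np.linalg.svd(Q[m]-c,full_matrices=False)[2][2]; v*=np.sign(v[2]); m=abs((Q-c)@v)<(15 if i<4 else 3)
    print('n',v.round(4),m.sum(),len(Q),np.degrees(np.arccos(v[2])),{k:((X-c)@v).round(1) for k,X in out.items()})
v=out['nut']-out['tip']; print('tip-nut',np.linalg.norm(v))
E
```

```text
tip [549.7 182.6 114. ] [np.float64(1.4), np.float64(1.6), np.float64(1.0)] | [551.8 183.9 107.5] [np.float64(0.8), np.float64(0.8)] | [548.5 182.2 113.5] [np.float64(0.7), np.float64(0.7)]
nut [600.1 200.5  91.7] [np.float64(0.9), np.float64(1.1), np.float64(0.8)] | [601.4 201.4  88.3] [np.float64(0.6), np.float64(0.6)] | [599.3 200.1  91.2] [np.float64(0.4), np.float64(0.4)]
pin [470.4 137.4 115.2] [np.float64(1.0), np.float64(1.2), np.float64(0.7)] | [470.4 137.7 114.8] [np.float64(1.1), np.float64(1.1)] | [469.5 136.9 114.5] [np.float64(0.3), np.float64(0.3)]
pivot [478.9 185.9 104.7] [np.float64(2.7), np.float64(2.7), np.float64(0.0)] | [479.2 186.1 103. ] [np.float64(2.7), np.float64(2.7)] | [477.1 185.  103.3] [np.float64(0.7), np.float64(0.7)]
n [ 0.0436 -0.4975  0.8664] 7360 8461 29.959999202828364 {'tip': np.float64(39.8), 'nut': np.float64(13.6), 'pin': np.float64(59.8), 'pivot': np.float64(27.0)}
n [ 0.0469 -0.5015  0.8639] 2862 3737 30.247493841565976 {'tip': np.float64(39.5), 'nut': np.float64(13.5), 'pin': np.float64(59.4), 'pivot': np.float64(26.5)}
n [ 0.0452 -0.4989  0.8655] 4408 5222 30.064366287441622 {'tip': np.float64(39.7), 'nut': np.float64(13.6), 'pin': np.float64(59.7), 'pivot': np.float64(26.8)}
tip-nut 57.92472519528635
```

```bash
python3 - <<'E'
from h import *
plan([470,10,290],down(np.pi/2),3)
E
```

```text
n 3 dist 166.6 rot 0.018
[[np.float64(-0.0097), np.float64(-0.0546), np.float64(-0.0037)], [np.float64(0.006), np.float64(-0.0), np.float64(-0.0)], -1]
[[np.float64(-0.0097), np.float64(-0.0546), np.float64(-0.0034)], [np.float64(0.006), np.float64(-0.0), np.float64(-0.0)], -1]
[[np.float64(-0.0097), np.float64(-0.0546), np.float64(-0.0031)], [np.float64(0.006), np.float64(-0.0), np.float64(-0.0)], -1]
```

Emit:
step_arm(
  motion=[
    [[-0.01,-0.055,-0.003],[0.006,0,0],-1],
    [[-0.01,-0.055,-0.003],[0.006,0,0],-1],
    [[-0.01,-0.052,-0.003],[0.006,0,0],-1],
    [[0,0,0],[0,0,0],-1],
    [[0,0,0],[0,0,0],-1],
  ],
)

```text
time: 2.0
ee_pos: [468.0, 15.0, 290.1]
orientation: [-0.002, 1.575, 0.01]
force: [-0.0, 0.5, -0.5]
gripper_width: 0.999
```

```bash
python3 - <<'E'
from h import *
import pickle
d=snap('wrist'); pickle.dump(d,open('w2.pkl','wb')); im=d['img']; save('w2',im)
o=np.array([547.9,202.6,79.4]); 
for X in (o,o+40*np.array([.0452,-.499,.8655]),[470.4,137.4,115.2],[468,-188,65]):
    print(proj(d,X).round(1))
E
```

```text
[[452.7 232.4]]
[[449.5 244.8]]
[[420.9 183.1]]
[[162.3 170.9]]
```

View pics/w2.png

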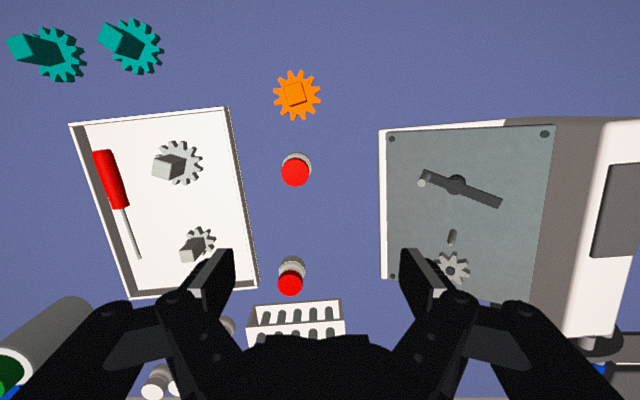

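```bash
python3 - <<'E'
from h import *
import pickle
d=pickle.load(open('w2.pkl','rb')); im=d['img']
a=cv2.resize(im[130:200,140:215],None,fx=5,fy=5,interpolation=cv2.INTER_CUBIC)
b=cv2.resize(im[160:290,400:480],None,fx=4,fy=4,interpolation=cv2.INTER_CUBIC)
o=np.zeros((520,375+320,3),np.uint8); o[:350,:375]=a; o[:520,375:]=b; save('w2c',o)
E
```

```text
(no output)
```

View pics/w2c.png

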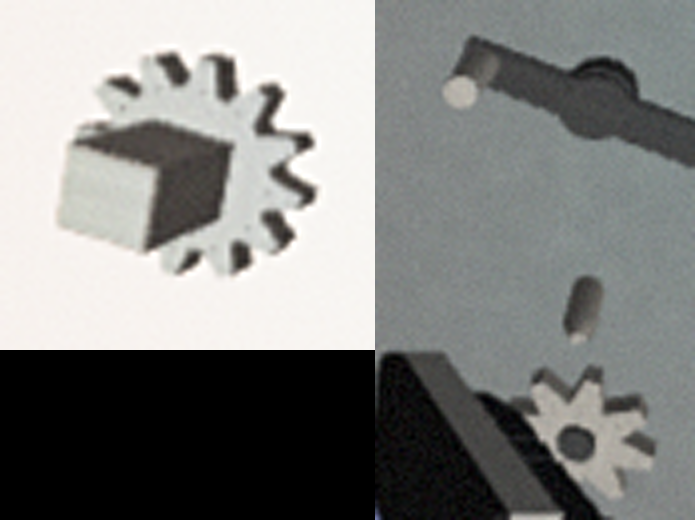

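The left crop shows the larger gear: many teeth (12 type), with boss-top corners at crop (70,145), (160,168), (147,251) and (58,224). The axle tip is at (450.6,243.6), within 1.6 px of the prediction.

```bash
python3 - <<'E'
from h import *
import pickle
w,w2,t,s=[pickle.load(open(f,'rb')) for f in ('w1.pkl','w2.pkl','top0.pkl','scene0.pkl')]
W=lambda x,y:((x+.5)/4-.5+265,(y+.5)/4-.5+150)
A=lambda x,y:((x+.5)/5-.5+140,(y+.5)/5-.5+130)
B=lambda x,y:((x-375+.5)/4-.5+400,(y+.5)/4-.5+160)
c=onz(w2,[A(*q) for q in ((70,145),(160,168),(147,251),(58,224))],65)
print('boss',c.round(1),c.mean(0).round(1),np.linalg.norm(c-np.roll(c,-1,0),axis=1).round(1))
e=np.roll(c,-1,0)-c; print('edge yaw',np.degrees(np.arctan2(e[:,1],e[:,0])).round(1))
# disc from boss-free depth
P=cloud(w2)[130:200,140:215]; m=(P[:,:,2]>13)&(P[:,:,2]<25); print('disc',np.nanmedian(P[m],0),np.nanmin(P[m],0),np.nanmax(P[m],0))
n=np.array([.0452,-.499,.8655])
for k,(a,b) in {'tip':((241,379),(579,336)),'nut':((291,494),(576,443)),'pin':((74,105),(460,92))}.items():
    X,e=tri([(w,W(*a)),(w2,B(*b))]); print(k,X.round(1),e)
E
```

```text
boss [[ 451.7 -196.9   65. ]
 [ 457.6 -174.3   65. ]
 [ 480.  -180.9   65. ]
 [ 472.8 -203.4   65. ]] [ 465.5 -188.9   65. ] [23.4 23.3 23.7 22.1]
edge yaw [  75.3  -16.6 -107.8  162.7]
disc [ 456.5152671  -180.32991757   18.56648246] [ 433.16388173 -222.48024401   13.09917405] [ 498.4504892  -156.95843214   24.9678994 ]
tip [547.2 182.9 115.9] [np.float64(0.1), np.float64(0.1)]
nut [599.2 200.6  91.6] [np.float64(0.1), np.float64(0.1)]
pin [469.6 137.3 115.1] [np.float64(0.3), np.float64(0.3)]
```

```bash
cat >> h.py <<'E'
n=np.array([.0452,-.499,.8655]); n/=np.linalg.norm(n); dx=np.array([-n[1],n[0],0]); dx=dx/np.linalg.norm(dx); dx=dx if dx[0]>0 else -dx; dy=np.cross(n,dx)
TIP=np.array([548.6,183.1,114.1]); O=TIP-40*n
def D(a,b,c): return O+a*dx+b*dy+c*n
def todeck(X): return np.array([dx,dy,n])@(np.array(X)-O)
def tool(yaw): # tool x=-n, tool y at angle yaw (rad) in deck plane from dx
    y=np.cos(yaw)*dx+np.sin(yaw)*dy; return Ro.from_matrix(np.c_[-n,y,np.cross(-n,y)])
E
python3 - <<'E'
from h import *
import pickle
w,w2,t,s=[pickle.load(open(f,'rb')) for f in ('w1.pkl','w2.pkl','top0.pkl','scene0.pkl')]
W=lambda x,y:((x+.5)/4-.5+265,(y+.5)/4-.5+150)
T=lambda x,y:((x+.5)/8-.5+205,(y+.5)/8-.5+165)
for d,f,L in ((w,W,[(233,468),(262,434),(305,432),(352,460),(357,518),(333,552),(288,550),(247,518)]),(t,T,[(178,35),(218,55),(237,100),(215,145),(165,155),(120,138),(107,92),(128,47)])):
    c,r=rays(d,[f(*q) for q in L]); p0=D(0,0,12); X=c+r*(((p0-c)@n)/(r@n))[:,None]
    Q=np.array([todeck(x) for x in X]); ctr=Q.mean(0); v=Q-ctr; a=np.degrees(np.arctan2(v[:,1],v[:,0]))
    print(ctr.round(1),a.round(0),np.linalg.norm(v[:,:2],axis=1).round(1)); z=np.exp(8j*np.radians(a)).mean(); ph=np.degrees(np.angle(z))/8; print('phase mod45',ph,abs(z))
for X in ([599.5,200.5,91.7],[470,137.3,115.1]): print(todeck(X).round(1))
print(dx,dy,O)
E
```

```text
[52.1  0.6 12. ] [ -98. -149.  169.  129.   79.   32.  -11.  -52.] [22.9 21.3 22.7 25.5 21.  22.2 23.  23.7]
phase mod45 -10.151177142233871 0.9381772784793083
[52.8  1.2 12. ] [ -11.  -51.  -94. -141.  169.  127.   87.   39.] [22.3 23.5 24.  22.8 21.5 24.7 23.  22.5]
phase mod45 -6.875369771817052 0.9305987504234067
[52.3 -0.2 14.2]
[-82.4 -32.8  60.2]
[0.9959226  0.09021183 0.        ] [-0.07807309  0.86191314  0.50100931] [546.79212139 203.05865992  79.48232433]
```

```bash
python3 - <<'E'
from h import *
plan([465.5,-188.9,120],down(np.radians(73.4)),5)
E
```

```text
n 5 dist 265.6 rot 0.298
[[np.float64(0.0339), np.float64(-0.0409), np.float64(-0.0007)], [np.float64(0.06), np.float64(-0.001), np.float64(-0.001)], -1]
[[np.float64(0.0339), np.float64(-0.0409), np.float64(0.0017)], [np.float64(0.06), np.float64(-0.001), np.float64(-0.001)], -1]
[[np.float64(0.0339), np.float64(-0.0407), np.float64(0.0041)], [np.float64(0.06), np.float64(-0.001), np.float64(-0.001)], -1]
[[np.float64(0.0339), np.float64(-0.0403), np.float64(0.0065)], [np.float64(0.06), np.float64(-0.001), np.float64(-0.001)], -1]
[[np.float64(0.034), np.float64(-0.0399), np.float64(0.0088)], [np.float64(0.06), np.float64(-0.001), np.float64(-0.001)], -1]
```

Emit:
step_arm(
  motion=[
    [[0.034,-0.041,-0.001],[0.06,-0.001,-0.001],-1],
    [[0.034,-0.041,0.002],[0.06,-0.001,-0.001],-1],
    [[0.034,-0.041,0.004],[0.06,-0.001,-0.001],-1],
    [[0.034,-0.04,0.006],[0.06,-0.001,-0.001],-1],
    [[0.03,-0.038,0.008],[0.058,-0.001,-0.001],-1],
  ],
)

```text
time: 2.68
ee_pos: [470.3, -179.9, 120.7]
orientation: [0.221, 1.551, -0.217]
force: [1.1, -0.1, 0.3]
gripper_width: 1.004
```

Emit:
step_arm(
  motion=[
    [[0,0,0],[0,0,0],-1],
  ],
)

```text
time: 2.8
ee_pos: [469.3, -179.4, 118.1]
orientation: [0.223, 1.556, -0.216]
force: [0.2, 0.6, 0.1]
gripper_width: 0.998
```

```bash
python3 - <<'E'
from h import *
import pickle
d=snap('wrist'); pickle.dump(d,open('w3.pkl','wb')); save('w3',d['img'])
plan([465.5,-188.9,80],down(np.radians(73.4)),1)
p,R=pose();print(p,R.as_matrix().round(3),bot.state()['qpos'].round(2)); print(proj(d,[465.5,-188.9,65]))
E
```

```text
n 1 dist 40.8 rot 0.013
[[np.float64(0.0391), np.float64(-0.0115), np.float64(-0.0015)], [np.float64(0.011), np.float64(0.005), np.float64(-0.006)], -1]
[ 469.87709962 -178.4194254   119.18790984] [[ 0.006  0.275  0.961]
 [ 0.004  0.961 -0.275]
 [-1.     0.006  0.005]] [-0.51  0.26  1.83  0.01  1.05 -1.8 ]
[[301.84557224 216.31745195]]
```

View pics/w3.png

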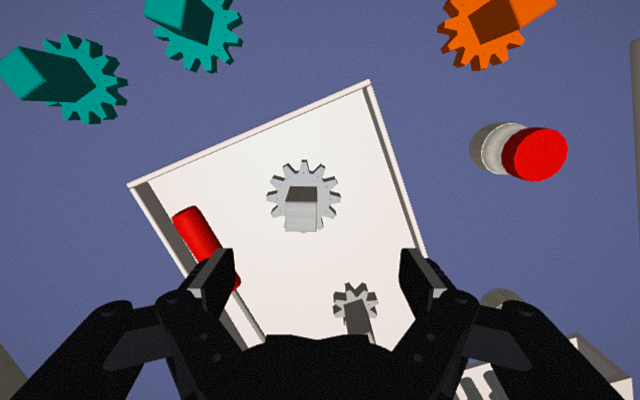

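Boss top is centred at (302,217) as predicted, directly below the grasp point and square to the jaws. Descending.

Emit:
step_arm(
  motion=[
    [[0.02,-0.011,-0.002],[0.011,0.005,-0.006],-1],
    [[0.03,0,0],[0,0,0],-1],
    [[0.02,0,0],[0,0,0],-1],
    [[0.0,0,0],[0,0,0],-1],
  ],
)

```text
time: 3.35
ee_pos: [469.8, -181.4, 51.6]
orientation: [0.219, 1.553, -0.219]
force: [0.1, -0.8, 0.4]
gripper_width: 0.999
```

```bash
python3 - <<'E'
from h import *
plan([465.5,-188.9,34],down(np.radians(73.4)),1)
E
```

```text
n 1 dist 19.6 rot 0.013
[[np.float64(0.0176), np.float64(-0.0084), np.float64(-0.0022)], [np.float64(0.011), np.float64(0.007), np.float64(-0.001)], -1]
```

Emit:
step_arm(
  motion=[
    [[0.008,-0.009,-0.002],[0.01,0,0],-1],
    [[0.008,-0.004,0],[0,0,0],-1],
    [[0,0,0],[0,0,0],-1],
  ],
)

```text
time: 3.72
ee_pos: [466.4, -193.1, 37.4]
orientation: [0.224, 1.547, -0.225]
force: [-0.0, 0.4, 1.1]
gripper_width: 1.0
```

```bash
python3 - <<'E'
from h import *
plan([465.5,-188.9,34],down(np.radians(73.4)),1); print(bot.state()['force'],pose()[1].as_matrix().round(3))
E
```

```text
n 1 dist 5.5 rot 0.012
[[np.float64(0.0034), np.float64(0.0038), np.float64(-0.0021)], [np.float64(0.003), np.float64(0.012), np.float64(-0.001)], -1]
[-0.01940883  0.42040384  1.09721891] [[ 0.011  0.283  0.959]
 [-0.003  0.959 -0.283]
 [-1.     0.001  0.012]]
```

Emit:
step_arm(
  motion=[
    [[0.003,0.003,-0.002],[0,0.01,0],-1],
    [[0,0,0],[0,0,0],-1],
    [[0,0,0],[0,0,0],1],
    [[0,0,0],[0,0,0],1],
    [[0,0,0],[0,0,0],1],
  ],
)

```text
time: 4.35
ee_pos: [465.8, -190.0, 35.0]
orientation: [0.225, 1.556, -0.225]
force: [0.9, -0.1, 0.3]
gripper_width: 0.376
```

Emit:
step_arm(
  motion=[
    [[0,0,0],[0,0,0],1],
    [[0,0,0],[0,0,0],1],
    [[0,0,0],[0,0,0],1],
  ],
)

```text
time: 4.72
ee_pos: [466.0, -190.1, 35.1]
orientation: [0.225, 1.556, -0.226]
force: [-1.2, -0.9, 0.1]
gripper_width: 0.268
```

Emit:
step_arm(
  motion=[
    [[-0.03,0,0],[0,0,0],1],
    [[-0.05,0,0],[0,0,0],1],
    [[-0.05,0,0],[0,0,0],1],
    [[0,0,0],[0,0,0],1],
  ],
)

```text
time: 5.22
ee_pos: [464.3, -189.3, 166.7]
orientation: [0.227, 1.561, -0.224]
force: [0.3, -0.2, -1.9]
gripper_width: 0.275
```

```bash
python3 - <<'E'
from h import *
import pickle
d=snap('wrist'); pickle.dump(d,open('w4.pkl','wb')); save('w4',d['img'])
print(D(0,0,115))
plan(D(0,0,115),tool(np.radians(81)),9,1)
E
```

```text
[551.9897724  145.67751265 179.00814189]
n 9 dist 346.1 rot 0.564
[[np.float64(-0.0015), np.float64(0.0384), np.float64(-0.001)], [np.float64(-0.024), np.float64(0.015), np.float64(0.056)], 1]
[[np.float64(0.0007), np.float64(0.0385), np.float64(-0.0001)], [np.float64(-0.024), np.float64(0.015), np.float64(0.056)], 1]
[[np.float64(0.0028), np.float64(0.0383), np.float64(0.0009)], [np.float64(-0.024), np.float64(0.015), np.float64(0.056)], 1]
[[np.float64(0.0049), np.float64(0.0381), np.float64(0.0018)], [np.float64(-0.024), np.float64(0.015), np.float64(0.056)], 1]
[[np.float64(0.007), np.float64(0.0377), np.float64(0.0028)], [np.float64(-0.024), np.float64(0.015), np.float64(0.056)], 1]
[[np.float64(0.0091), np.float64(0.0372), np.float64(0.0039)], [np.float64(-0.024), np.float64(0.015), np.float64(0.056)], 1]
[[np.float64(0.0111), np.float64(0.0365), np.float64(0.0049)], [np.float64(-0.024), np.float64(0.015), np.float64(0.056)], 1]
[[np.float64(0.013), np.float64(0.0357), np.float64(0.006)], [np.float64(-0.024), np.float64(0.015), np.float64(0.056)], 1]
[[np.float64(0.0149), np.float64(0.0348), np.float64(0.007)], [np.float64(-0.024), np.float64(0.015), np.float64(0.056)], 1]
```

View pics/w4.png

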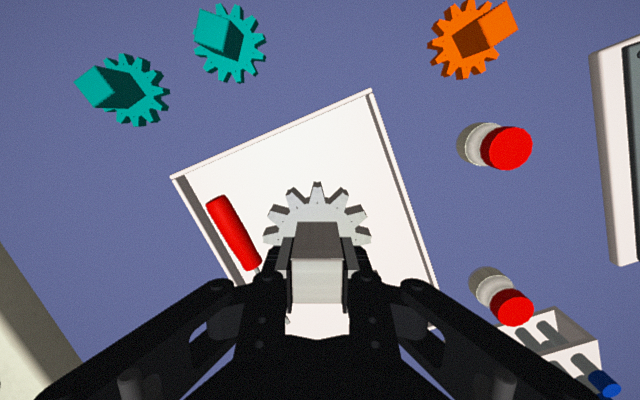

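Gear held; boss top corners are at about (291,261), (345,261), (347,303) and (290,303), and a tooth tip at (317,184).

```bash
python3 - <<'E'
from h import *
import pickle
d=pickle.load(open('w4.pkl','rb')); k,dist=K(d); T=np.array(d['T_tool_cam'])
def ont(uv,x):
    p=cv2.undistortPoints(np.array(uv,float).reshape(-1,1,2),k,dist).reshape(-1,2); r=np.c_[p,np.ones(len(p))]@T[:3,:3].T; c=T[:3,3]; return c+r*((x-c[0])/r[:,0])[:,None]
print(ont([(291,261),(345,261),(347,303),(290,303)],-30).round(1)); print(ont([(317,184),(263,240),(372,238)],16).round(1))
save('w4c',cv2.resize(d['img'][170:320,240:400],None,fx=4,fy=4,interpolation=cv2.INTER_CUBIC))
E
```

```text
[[-30.  -11.  -11.1]
 [-30.   13.2 -11.1]
 [-30.   14.8  11.1]
 [-30.  -12.1  11.1]]
[[ 16.    0.7 -35.1]
 [ 16.  -32.6   0.4]
 [ 16.   34.6  -0.9]]
```

View pics/w4c.png

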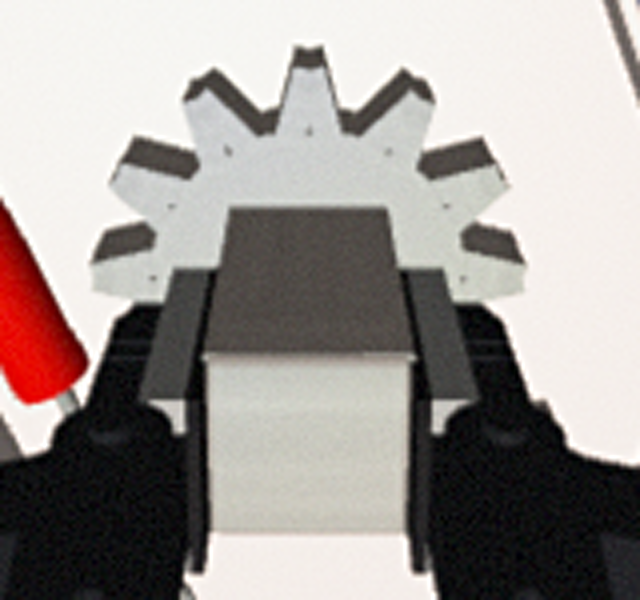

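Emit:
step_arm(
  motion=[
    [[-0.002,0.038,-0.001],[-0.024,0.015,0.056],1],
    [[0.001,0.038,0],[-0.024,0.015,0.056],1],
    [[0.003,0.038,0.001],[-0.024,0.015,0.056],1],
    [[0.005,0.038,0.002],[-0.024,0.015,0.056],1],
    [[0.007,0.038,0.003],[-0.024,0.015,0.056],1],
  ],
)

```text
time: 5.9
ee_pos: [506.6, 2.3, 163.7]
orientation: [0.375, 1.614, 0.108]
force: [0.7, -0.3, -1.3]
gripper_width: 0.269
```

```bash
python3 - <<'E'
from h import *
plan(D(0,0,115),tool(np.radians(81)),4,1)
E
```

```text
n 4 dist 151.2 rot 0.238
[[np.float64(0.0069), np.float64(0.0368), np.float64(0.0052)], [np.float64(-0.026), np.float64(0.01), np.float64(0.053)], 1]
[[np.float64(0.0087), np.float64(0.0362), np.float64(0.0063)], [np.float64(-0.026), np.float64(0.01), np.float64(0.053)], 1]
[[np.float64(0.0106), np.float64(0.0355), np.float64(0.0073)], [np.float64(-0.026), np.float64(0.01), np.float64(0.053)], 1]
[[np.float64(0.0123), np.float64(0.0347), np.float64(0.0083)], [np.float64(-0.026), np.float64(0.01), np.float64(0.053)], 1]
```

Emit:
step_arm(
  motion=[
    [[0.007,0.037,0.005],[-0.026,0.01,0.053],1],
    [[0.009,0.036,0.006],[-0.026,0.01,0.053],1],
    [[0.01,0.035,0.007],[-0.026,0.01,0.053],1],
    [[0.01,0.03,0.008],[-0.024,0.01,0.05],1],
    [[0,0,0],[0,0,0],1],
  ],
)

```text
time: 6.52
ee_pos: [544.5, 145.9, 167.5]
orientation: [0.472, 1.62, 0.363]
force: [-0.4, -0.9, -2.1]
gripper_width: 0.275
```

```bash
python3 - <<'E'
from h import *
import pickle
p,R=pose(); print(todeck(p).round(1), bot.state()['qpos'].round(2))
plan(D(0,0,95),tool(np.radians(81)),1,1)
for c in ('scene','top','wrist'):
    d=snap(c); pickle.dump(d,open(c+'5.pkl','wb')); save(c+'5',d['img'])
E
```

```text
[ -7.4  -5.  104.6] [-0.19  0.36  1.69  0.52  1.32 -1.88]
n 1 dist 13.1 rot 0.026
[[np.float64(0.0095), np.float64(0.0061), np.float64(0.0067)], [np.float64(-0.01), np.float64(-0.023), np.float64(-0.005)], 1]
```

View pics/scene5.png

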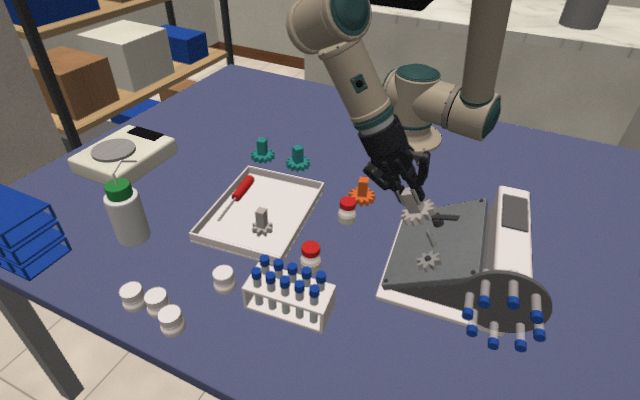

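View pics/wrist5.png

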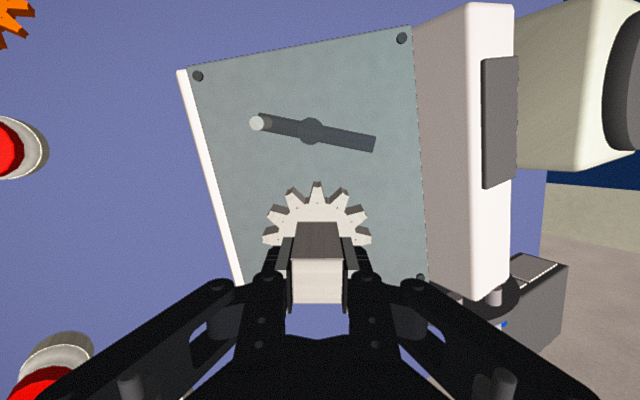

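```bash
python3 - <<'E'
from h import *
import pickle
d=pickle.load(open('wrist5.pkl','rb'))
print('pin',proj(d,D(-82.4,-32.8,60)),'pivot',proj(d,D(-70,0,25)), 'mm/px', 1/281*np.linalg.norm(D(-82,-33,60)+d['R'].T@d['t']))
save('w5c',cv2.resize(d['img'][100:200,220:400],None,fx=4,fy=4,interpolation=cv2.INTER_CUBIC))
s=pickle.load(open('scene5.pkl','rb')); save('s5c',cv2.resize(s['img'][170:280,370:470],None,fx=5,fy=5,interpolation=cv2.INTER_CUBIC))
E
```

```text
pin [[255.89066709 123.14791928]] pivot [[309.98609615 131.53852553]] mm/px 0.6875478423365242
```

View pics/w5c.png

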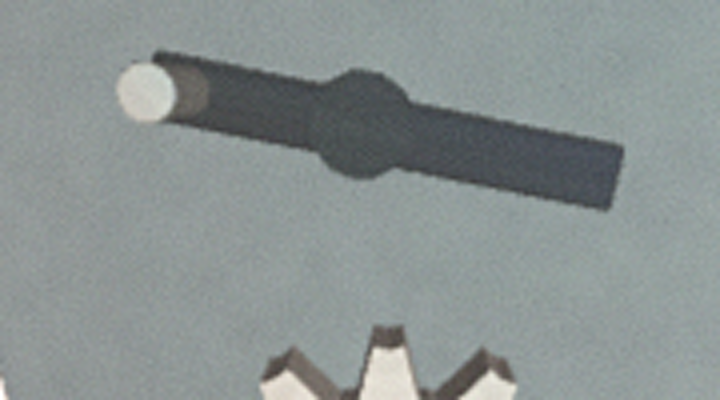

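View pics/s5c.png

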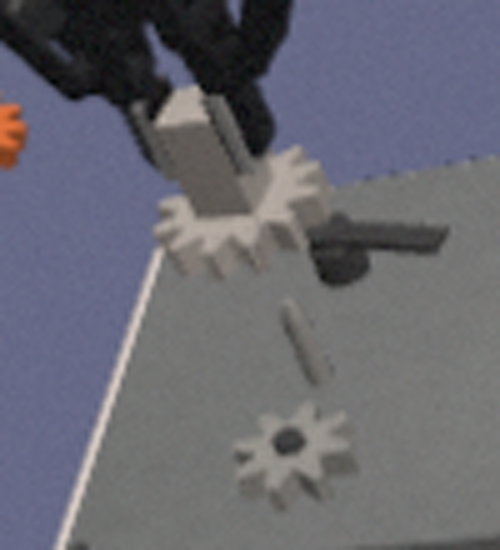

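Emit:
step_arm(
  motion=[
    [[0.006,0.006,0.007],[-0.01,-0.02,-0.005],1],
    [[0.005,0.002,0.003],[0,0,0],1],
    [[0,0,0],[0,0,0],1],
  ],
)

```text
time: 7.05
ee_pos: [554.8, 155.8, 161.3]
orientation: [0.463, 1.596, 0.357]
force: [-0.8, -0.4, -2.0]
gripper_width: 0.275
```

```bash
cat > st.py <<'E'
from h import *
import sys
c,yaw=float(sys.argv[1]),float(sys.argv[2])
p,R=pose(); s=bot.state(); print('deck',todeck(p).round(1),'yaw',np.degrees(np.arctan2(dy@R.as_matrix()[:,1],dx@R.as_matrix()[:,1])).round(1),'F deck',(np.array([dx,dy,n])@s['force']).round(1))
plan(D(0,0,c),tool(np.radians(yaw)),1,1)
E
python3 st.py 85 81
```

```text
deck [ 3.7 -0.4 94.7] yaw 80.9 F deck [-0.8 -1.3 -1.6]
n 1 dist 10.4 rot 0.003
[[np.float64(0.0097), np.float64(-0.0002), np.float64(-0.0037)], [np.float64(-0.002), np.float64(0.001), np.float64(0.003)], 1]
```

Emit:
step_arm(
  motion=[
    [[0.008,0,-0.003],[0,0,0],1],
    [[0,0,0],[0,0,0],1],
  ],
)

```text
time: 7.3
ee_pos: [551.0, 160.1, 154.2]
orientation: [0.462, 1.596, 0.357]
force: [-0.6, -0.3, -1.5]
gripper_width: 0.274
```

```bash
python3 st.py 75 81; python3 - <<'E'
from h import *
d=snap('scene'); save('s6c',cv2.resize(d['img'][170:280,370:470],None,fx=5,fy=5,interpolation=cv2.INTER_CUBIC)); print(bot.state()['joint_velocities'].round(3))
E
```

```text
deck [ 0.3  0.  86.3] yaw 80.9 F deck [-0.6 -1.  -1.2]
n 1 dist 11.3 rot 0.003
[[np.float64(0.0113), np.float64(-0.0001), np.float64(-0.0003)], [np.float64(-0.002), np.float64(0.001), np.float64(0.003)], 1]
[-0.003 -0.004 -0.014  0.002 -0.001  0.002]
```

View pics/s6c.png

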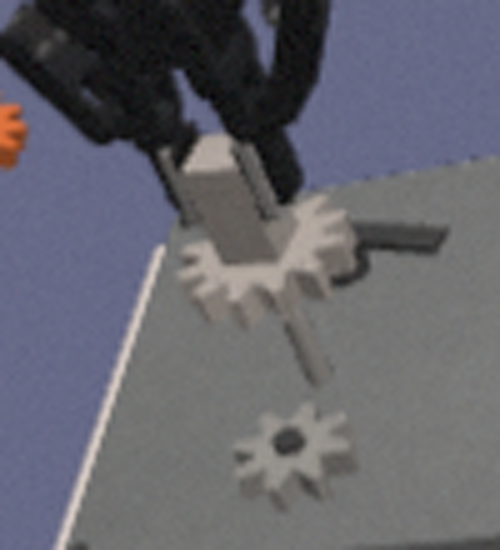

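The gear hangs in line above the axle. I'll lower it in small steps and watch the force.

Emit:
step_arm(
  motion=[
    [[0.006,0,0],[0,0,0],1],
    [[0.006,0,0],[0,0,0],1],
    [[0.004,0,0],[0,0,0],1],
    [[0,0,0],[0,0,0],1],
  ],
)

```text
time: 7.85
ee_pos: [551.0, 168.3, 139.7]
orientation: [0.462, 1.595, 0.356]
force: [0.3, 0.5, -2.0]
gripper_width: 0.268
```

```bash
python3 st.py 55 81
```

```text
deck [ 1.  -0.1 69.7] yaw 80.9 F deck [ 0.3 -0.6 -1.9]
n 1 dist 14.7 rot 0.004
[[np.float64(0.0147), np.float64(-0.0), np.float64(-0.0011)], [np.float64(-0.002), np.float64(0.002), np.float64(0.003)], 1]
```

Emit:
step_arm(
  motion=[
    [[0.005,0,-0.001],[0,0,0],1],
    [[0.005,0,0],[0,0,0],1],
    [[0,0,0],[0,0,0],1],
  ],
)

```text
time: 8.22
ee_pos: [549.5, 173.7, 130.5]
orientation: [0.462, 1.595, 0.356]
force: [1.0, 0.7, -1.5]
gripper_width: 0.272
```

```bash
python3 st.py 50 81
```

```text
deck [ 0.  0. 59.] yaw 80.9 F deck [ 1.  -0.3 -1.6]
n 1 dist 9.0 rot 0.004
[[np.float64(0.009), np.float64(0.0), np.float64(-0.0001)], [np.float64(-0.001), np.float64(0.002), np.float64(0.003)], 1]
```

Emit:
step_arm(
  motion=[
    [[0.005,0,0],[0,0,0],1],
    [[0.005,0,0],[0,0,0],1],
    [[0.003,0,0],[0,0,0],1],
    [[0,0,0],[0,0,0],1],
  ],
)

```text
time: 8.72
ee_pos: [549.0, 180.6, 118.5]
orientation: [0.462, 1.594, 0.356]
force: [0.2, 0.4, -2.0]
gripper_width: 0.27
```

```bash
python3 st.py 40 81
```

```text
deck [ 0.1 -0.  45. ] yaw 80.9 F deck [ 0.2 -0.7 -1.9]
n 1 dist 5.1 rot 0.004
[[np.float64(0.005), np.float64(0.0), np.float64(-0.0001)], [np.float64(-0.001), np.float64(0.002), np.float64(0.003)], 1]
```

Emit:
step_arm(
  motion=[
    [[0.002,0,0],[0,0,0],1],
    [[0.002,0,0],[0,0,0],1],
    [[0.002,0,0],[0,0,0],1],
    [[0,0,0],[0,0,0],1],
  ],
)

```text
time: 9.22
ee_pos: [548.9, 183.7, 113.1]
orientation: [0.462, 1.594, 0.356]
force: [0.2, -0.2, -1.4]
gripper_width: 0.271
```

```bash
python3 st.py 40 81
```

```text
deck [ 0.4 -0.  38.8] yaw 80.9 F deck [ 0.2 -0.9 -1.1]
n 1 dist 1.2 rot 0.004
[[np.float64(-0.0012), np.float64(-0.0), np.float64(-0.0004)], [np.float64(-0.001), np.float64(0.003), np.float64(0.003)], 1]
```

The underside is near 9 mm with no contact force, so the teeth are already between the pinion's. Continuing gently.

Emit:
step_arm(
  motion=[
    [[0.002,0,0],[0,0,0],1],
    [[0.002,0,0],[0,0,0],1],
    [[0.002,0,0],[0,0,0],1],
    [[0,0,0],[0,0,0],1],
  ],
)

```text
time: 9.72
ee_pos: [548.6, 186.8, 107.5]
orientation: [0.462, 1.594, 0.356]
force: [0.8, -0.1, -1.8]
gripper_width: 0.268
```

```bash
python3 st.py 30 81
```

```text
deck [ 0.3 -0.1 32.4] yaw 80.9 F deck [ 0.8 -1.  -1.5]
n 1 dist 2.5 rot 0.004
[[np.float64(0.0024), np.float64(0.0), np.float64(-0.0003)], [np.float64(-0.001), np.float64(0.003), np.float64(0.003)], 1]
```

Emit:
step_arm(
  motion=[
    [[0.001,0,0],[0,0,0],1],
    [[0.001,0,0],[0,0,0],1],
    [[0,0,0],[0,0,0],1],
  ],
)

```text
time: 10.1
ee_pos: [548.6, 187.6, 106.2]
orientation: [0.462, 1.594, 0.356]
force: [0.5, -0.9, -1.4]
gripper_width: 0.27
```

Emit:
step_arm(
  motion=[
    [[0.001,0,0],[0,0,0],1],
    [[0,0,0],[0,0,0],1],
  ],
)

```text
time: 10.35
ee_pos: [548.7, 187.5, 106.3]
orientation: [0.461, 1.593, 0.357]
force: [-0.1, 1.6, -2.4]
gripper_width: 0.27
```

```bash
python3 st.py 30 81; python3 - <<'E'
from h import *
d=snap('scene'); save('s7c',cv2.resize(d['img'][190:280,390:470],None,fx=6,fy=6,interpolation=cv2.INTER_CUBIC))
E
```

```text
deck [ 0.5 -0.1 31. ] yaw 81.0 F deck [-0.   0.2 -2.9]
n 1 dist 1.1 rot 0.005
[[np.float64(0.001), np.float64(0.0), np.float64(-0.0005)], [np.float64(-0.0), np.float64(0.004), np.float64(0.004)], 1]
```

View pics/s7c.png

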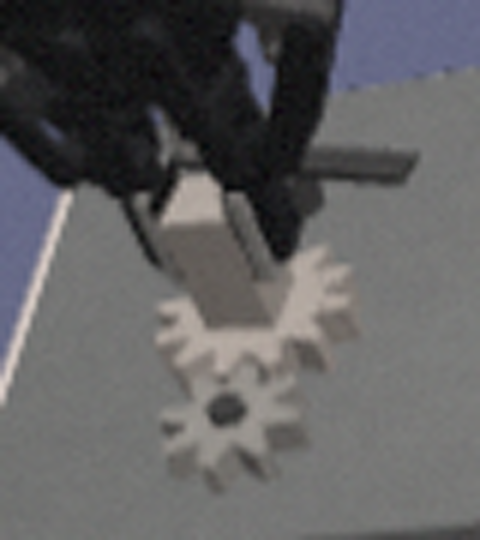

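Emit:
step_arm(
  motion=[
    [[0.0015,0,0],[0,0,0],1],
    [[0.0015,0,0],[0,0,0],1],
  ],
)

```text
time: 10.65
ee_pos: [548.8, 187.6, 106.1]
orientation: [0.459, 1.592, 0.357]
force: [-4.5, -8.6, 10.6]
gripper_width: 0.27
```

```bash
python3 st.py 30 81
```

```text
deck [ 0.6 -0.1 30.9] yaw 81.1 F deck [-5.2 -1.8 13.2]
n 1 dist 1.1 rot 0.006
[[np.float64(0.0009), np.float64(0.0), np.float64(-0.0006)], [np.float64(0.002), np.float64(0.004), np.float64(0.004)], 1]
```

Firm contact at 13 N with the TCP 31 mm above the deck, which matches home (grasp was about 30 mm above the underside). Easing off and releasing.

Emit:
step_arm(
  motion=[
    [[-0.0005,0,0],[0,0,0],-1],
    [[0,0,0],[0,0,0],-1],
    [[0,0,0],[0,0,0],-1],
    [[0,0,0],[0,0,0],-1],
    [[0,0,0],[0,0,0],-1],
  ],
)

```text
time: 11.28
ee_pos: [549.3, 188.3, 106.3]
orientation: [0.46, 1.591, 0.358]
force: [0.2, -0.9, -0.1]
gripper_width: 1.0
```

Emit:
step_arm(
  motion=[
    [[-0.02,0,0],[0,0,0],-1],
    [[-0.03,0,0],[0,0,0],-1],
    [[-0.035,0,0],[0,0,0],-1],
    [[0,0,0],[0,0,0],-1],
  ],
)

```text
time: 11.78
ee_pos: [552.3, 145.6, 180.9]
orientation: [0.461, 1.594, 0.358]
force: [-0.1, 0.1, 0.8]
gripper_width: 1.001
```

```bash
python3 st.py 30 81; python3 - <<'E'
from h import *
import pickle
d=snap('scene'); a=cv2.resize(d['img'][190:280,390:470],None,fx=5,fy=5,interpolation=cv2.INTER_CUBIC)
w=snap('wrist'); pickle.dump(w,open('w8.pkl','wb')); 
save('s8',np.hstack([a[:400],w['img'][:,100:500]]))
for X in (D(0,0,0),D(0,0,60),D(-82.4,-32.8,60),D(0,0,60)): print(proj(w,X).round(1))
E
```

```text
deck [  0.3   0.9 116.7] yaw 81.1 F deck [-0.1  0.5  0.7]
n 1 dist 86.7 rot 0.004
[[np.float64(0.0867), np.float64(-0.0007), np.float64(-0.0004)], [np.float64(0.001), np.float64(0.002), np.float64(0.003)], 1]
[[316.1 195.4]]
[[315.7 218. ]]
[[248.  111.5]]
[[315.7 218. ]]
```

View pics/s8.png

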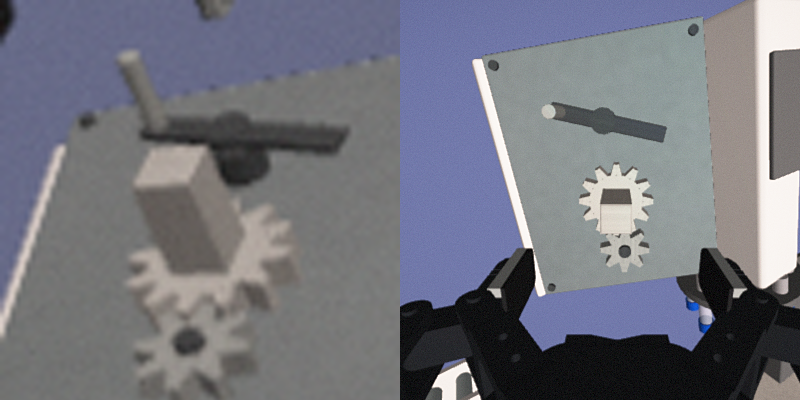

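The gear is meshed and home. The boss top at wrist (316,219) matches the home prediction (315.7,218.0), and the pin top is at (249,111), unmoved. For the latch, I'll cage the pin between half-closed jaws and sweep it along its arc.

```bash
cat > la.py <<'E'
from h import *
import sys
# q deg, lead mm (ahead in closing dir), height, n, jaw
q,lead,h,nn,jaw=map(float,sys.argv[1:6])
th=np.radians(254.5-q); c=np.array([-70+35*np.cos(th),35*np.sin(th)])+lead*np.array([np.sin(th),-np.cos(th)])
p,R=pose(); s=bot.state(); M=R.as_matrix(); print('deck',todeck(p).round(1),'yaw',np.degrees(np.arctan2(dy@M[:,1],dx@M[:,1])).round(1),'want',c.round(1),(254.5-q-270),'F',(np.array([dx,dy,n])@s['force']).round(1),s['qpos'].round(2))
plan(D(c[0],c[1],h),tool(th-np.radians(270)),int(nn),jaw)
E
python3 la.py 5.2 0 100 10 0
```

```text
deck [ -1.7   0.7 114.1] yaw 81.0 want [-82.4 -32.7] -20.69999999999999 F [-0.7  0.3 -0.5] [-0.18  0.34  1.67  0.52  1.32 -1.87]
n 10 dist 88.5 rot 1.774
[[np.float64(0.0014), np.float64(-0.0046), np.float64(-0.0074)], [np.float64(0.177), np.float64(0.0), np.float64(0.0)], 0.0]
[[np.float64(0.0014), np.float64(-0.0058), np.float64(-0.0065)], [np.float64(0.177), np.float64(0.0), np.float64(0.0)], 0.0]
[[np.float64(0.0014), np.float64(-0.0069), np.float64(-0.0054)], [np.float64(0.177), np.float64(0.0), np.float64(0.0)], 0.0]
[[np.float64(0.0014), np.float64(-0.0077), np.float64(-0.0041)], [np.float64(0.177), np.float64(0.0), np.float64(0.0)], 0.0]
[[np.float64(0.0014), np.float64(-0.0083), np.float64(-0.0027)], [np.float64(0.177), np.float64(0.0), np.float64(0.0)], 0.0]
[[np.float64(0.0014), np.float64(-0.0087), np.float64(-0.0012)], [np.float64(0.177), np.float64(0.0), np.float64(0.0)], 0.0]
[[np.float64(0.0014), np.float64(-0.0087), np.float64(0.0004)], [np.float64(0.177), np.float64(0.0), np.float64(0.0)], 0.0]
[[np.float64(0.0014), np.float64(-0.0085), np.float64(0.0019)], [np.float64(0.177), np.float64(0.0), np.float64(0.0)], 0.0]
[[np.float64(0.0014), np.float64(-0.008), np.float64(0.0034)], [np.float64(0.177), np.float64(0.0), np.float64(0.0)], 0.0]
[[np.float64(0.0014), np.float64(-0.0073), np.float64(0.0048)], [np.float64(0.177), np.float64(0.0), np.float64(0.0)], 0.0]
```

Emit:
step_arm(
  motion=[
    [[0,-0.005,-0.007],[0.177,0,0],0],
    [[0,-0.006,-0.006],[0.177,0,0],0],
    [[0,-0.007,-0.005],[0.177,0,0],0],
    [[0,-0.008,-0.004],[0.177,0,0],0],
    [[0,-0.008,-0.003],[0.177,0,0],0],
  ],
)

```text
time: 12.5
ee_pos: [505.9, 131.4, 162.9]
orientation: [1.143, 1.717, -0.414]
force: [-0.4, -0.3, -0.2]
gripper_width: 0.498
```

Emit:
step_arm(
  motion=[
    [[0,-0.009,-0.001],[0.177,0,0],0],
    [[0,-0.009,0],[0.177,0,0],0],
    [[0,-0.009,0.002],[0.177,0,0],0],
    [[0,-0.008,0.003],[0.177,0,0],0],
    [[0,-0.007,0.005],[0.177,0,0],0],
  ],
)

```text
time: 13.12
ee_pos: [457.9, 118.0, 149.2]
orientation: [1.754, 1.551, -1.291]
force: [0.3, -0.0, 0.4]
gripper_width: 0.501
```

```bash
python3 la.py 5.2 0 90 2 0
```

```text
deck [-96.2 -31.5  98.8] yaw -24.3 want [-82.4 -32.7] -20.69999999999999 F [0.3 0.1 0.3] [-0.27  0.27  1.88  0.5   1.27 -0.17]
n 2 dist 16.4 rot 0.071
[[np.float64(0.0041), np.float64(0.0067), np.float64(-0.0023)], [np.float64(-0.031), np.float64(0.003), np.float64(0.017)], 0.0]
[[np.float64(0.0043), np.float64(0.0067), np.float64(-0.0021)], [np.float64(-0.031), np.float64(0.003), np.float64(0.017)], 0.0]
```

Emit:
step_arm(
  motion=[
    [[0.004,0.007,-0.002],[-0.031,0.003,0.017],0],
    [[0.004,0.005,-0.002],[-0.031,0.003,0.017],0],
    [[0,0,0],[0,0,0],0],
  ],
)

```text
time: 13.5
ee_pos: [469.2, 124.1, 138.8]
orientation: [1.733, 1.547, -1.202]
force: [0.0, 0.2, 0.5]
gripper_width: 0.503
```

```bash
python3 la.py 5.2 0 85 1 0; python3 - <<'E'
from h import *
w=snap('wrist'); save('w9',w['img']); print(proj(w,D(-82.4,-32.8,60)))
E
```

```text
deck [-84.4 -32.2  87.3] yaw -20.2 want [-82.4 -32.7] -20.69999999999999 F [0.  0.4 0.3] [-0.26  0.28  1.9   0.53  1.22 -0.25]
n 1 dist 3.1 rot 0.009
[[np.float64(0.0023), np.float64(0.0021), np.float64(-0.0002)], [np.float64(0.008), np.float64(-0.001), np.float64(0.002)], 0.0]
[[319.73803534 232.40568123]]
```

View pics/w9.png

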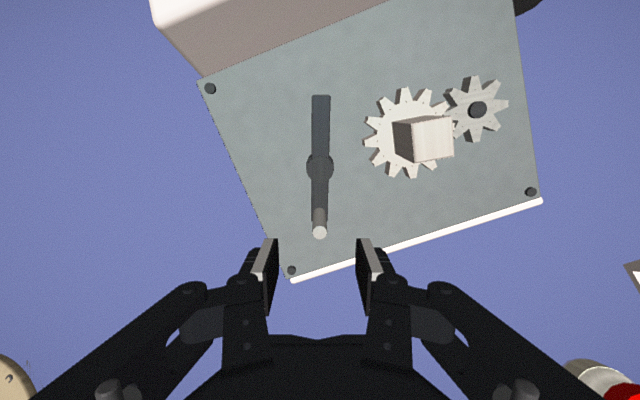

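The pin top at (319,232) is where predicted and lies midway between the jaws. Lowering around it.

Emit:
step_arm(
  motion=[
    [[0.018,0.002,0],[0,0,0],0],
    [[0.018,0,0],[0,0,0],0],
    [[0.015,0,0],[0,0,0],0],
    [[0,0,0],[0,0,0],0],
  ],
)

```text
time: 14.05
ee_pos: [470.4, 149.8, 93.6]
orientation: [1.732, 1.546, -1.197]
force: [0.7, -0.1, -0.7]
gripper_width: 0.5
```

```bash
python3 la.py 5.2 0 32 1 0.6
```

```text
deck [-80.9 -32.8  35.3] yaw -20.0 want [-82.4 -32.7] -20.69999999999999 F [ 0.6 -0.5 -0.5] [-0.21  0.33  1.96  0.57  1.09 -0.28]
n 1 dist 3.6 rot 0.012
[[np.float64(0.0033), np.float64(-0.0014), np.float64(0.0004)], [np.float64(0.012), np.float64(-0.001), np.float64(-0.001)], 0.6]
```

Emit:
step_arm(
  motion=[
    [[0.003,-0.001,0],[0.01,0,0],0.6],
    [[0,0,0],[0,0,0],0.6],
    [[0,0,0],[0,0,0],0.6],
  ],
)

```text
time: 14.42
ee_pos: [470.4, 151.2, 91.9]
orientation: [1.739, 1.541, -1.205]
force: [0.5, -0.2, -1.0]
gripper_width: 0.203
```

```bash
python3 la.py 20 4 32 2 0.6
```

```text
deck [-80.8 -32.5  33.2] yaw -20.5 want [-93.6 -26.2] -35.5 F [ 0.5 -0.7 -0.7] [-0.21  0.33  1.96  0.57  1.09 -0.27]
n 2 dist 14.3 rot 0.261
[[np.float64(0.0006), np.float64(-0.0071), np.float64(-0.0007)], [np.float64(0.131), np.float64(-0.001), np.float64(-0.001)], 0.6]
[[np.float64(0.0006), np.float64(-0.0071), np.float64(0.0002)], [np.float64(0.131), np.float64(-0.001), np.float64(-0.001)], 0.6]
```

Emit:
step_arm(
  motion=[
    [[0,-0.007,0],[0.13,0,0],0.6],
    [[0,-0.007,0],[0.13,0,0],0.6],
    [[0,0,0],[0,0,0],0.6],
  ],
)

```text
time: 14.8
ee_pos: [459.6, 154.0, 95.5]
orientation: [1.908, 1.426, -1.462]
force: [-0.3, 0.2, 0.2]
gripper_width: 0.2
```

```bash
python3 la.py 40 4 32 3 0.6
```

```text
deck [-91.2 -27.5  34.4] yaw -35.8 want [-101.1  -16.5] -55.5 F [-0.3  0.3  0.1] [-0.21  0.31  1.98  0.58  1.08 -0.01]
n 3 dist 14.9 rot 0.344
[[np.float64(0.0008), np.float64(-0.0048), np.float64(-0.001)], [np.float64(0.115), np.float64(-0.002), np.float64(-0.003)], 0.6]
[[np.float64(0.0008), np.float64(-0.0049), np.float64(-0.0005)], [np.float64(0.115), np.float64(-0.002), np.float64(-0.003)], 0.6]
[[np.float64(0.0008), np.float64(-0.0049), np.float64(0.0001)], [np.float64(0.115), np.float64(-0.002), np.float64(-0.003)], 0.6]
```

Emit:
step_arm(
  motion=[
    [[0.001,-0.005,-0.001],[0.115,0,0],0.6],
    [[0.001,-0.005,0],[0.115,0,0],0.6],
    [[0.001,-0.005,0],[0.115,0,0],0.6],
    [[0,0,0],[0,0,0],0.6],
  ],
)

```text
time: 15.3
ee_pos: [453.2, 160.7, 99.0]
orientation: [2.107, 1.223, -1.794]
force: [-0.1, 0.1, -0.0]
gripper_width: 0.197
```

```bash
python3 la.py 60 4 32 3 0.6;  python3 - <<'E'
from h import *
w=snap('wrist'); save('w10',w['img'])
E
```

```text
deck [-97.1 -19.5  33.8] yaw -55.5 want [-104.9   -4.9] -75.5 F [-0.1  0.  -0.1] [-0.19  0.29  2.    0.58  1.06  0.35]
n 3 dist 16.6 rot 0.35
[[np.float64(0.0005), np.float64(-0.0055), np.float64(-0.0006)], [np.float64(0.117), np.float64(-0.004), np.float64(-0.005)], 0.6]
[[np.float64(0.0005), np.float64(-0.0055), np.float64(0.0)], [np.float64(0.117), np.float64(-0.004), np.float64(-0.005)], 0.6]
[[np.float64(0.0006), np.float64(-0.0055), np.float64(0.0007)], [np.float64(0.117), np.float64(-0.004), np.float64(-0.005)], 0.6]
```

View pics/w10.png

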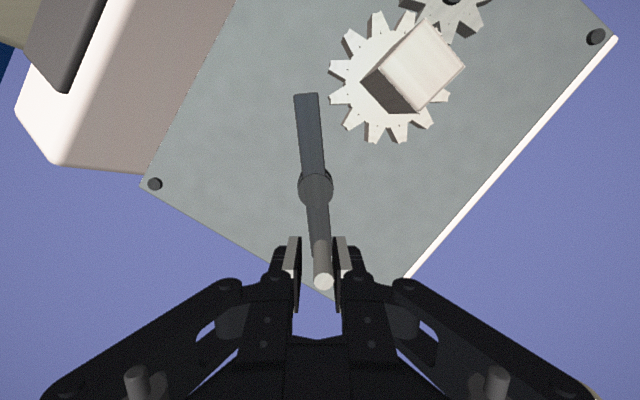

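The latch is moving with the cage. The pin at (324,280) is between the pads with its trailing side touching, and the tongue at (306,100) is swinging towards the gear. Continuing.

Emit:
step_arm(
  motion=[
    [[0.001,-0.006,-0.001],[0.117,-0.004,-0.005],0.6],
    [[0.001,-0.006,0],[0.117,-0.004,-0.005],0.6],
    [[0.001,-0.006,0.001],[0.117,-0.004,-0.005],0.6],
    [[0,0,0],[0,0,0],0.6],
  ],
)

```text
time: 15.85
ee_pos: [446.5, 172.7, 103.8]
orientation: [-2.083, -0.898, 1.983]
force: [-0.8, 0.3, -0.4]
gripper_width: 0.199
```

```bash
python3 la.py 74.5 4 32 2 0.6
```

```text
deck [-102.7   -6.2   31.6] yaw -75.4 want [-105.    4.] -90.0 F [-0.7  0.1 -0.6] [-0.17  0.28  2.    0.58  1.08  0.72]
n 2 dist 10.5 rot 0.254
[[np.float64(-0.0002), np.float64(-0.0052), np.float64(-0.0001)], [np.float64(0.127), np.float64(-0.002), np.float64(-0.003)], 0.6]
[[np.float64(-0.0002), np.float64(-0.0052), np.float64(0.0005)], [np.float64(0.127), np.float64(-0.002), np.float64(-0.003)], 0.6]
```

Emit:
step_arm(
  motion=[
    [[0,-0.005,0],[0.127,0,0],0.6],
    [[0,-0.005,0],[0.127,0,0],0.6],
    [[0,0,0],[0,0,0],0.6],
  ],
)

```text
time: 16.23
ee_pos: [445.1, 180.0, 107.9]
orientation: [-1.947, -0.611, 1.979]
force: [-0.8, 0.1, 0.3]
gripper_width: 0.201
```

```bash
python3 la.py 74.5 6 32 2 0.6;  python3 - <<'E'
from h import *
w=snap('wrist'); save('w11',w['img'])
E
```

```text
deck [-103.4    2.3   31.5] yaw -89.8 want [-105.    6.] -90.0 F [-0.8  0.3  0.1] [-0.15  0.28  2.    0.58  1.07  0.99]
n 2 dist 4.1 rot 0.011
[[np.float64(-0.0003), np.float64(-0.0018), np.float64(0.0008)], [np.float64(0.002), np.float64(-0.003), np.float64(-0.004)], 0.6]
[[np.float64(-0.0003), np.float64(-0.0018), np.float64(0.0008)], [np.float64(0.002), np.float64(-0.003), np.float64(-0.004)], 0.6]
```

View pics/w11.png

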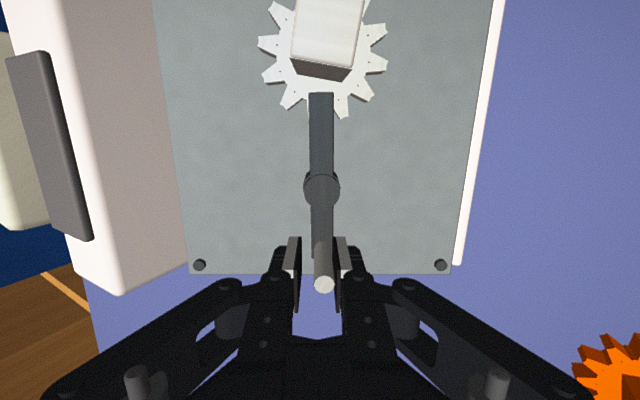

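The tongue at (321,95) is now over the gear's teeth and the latch is almost at its stop. Pressing in small increments until the force rises.

Emit:
step_arm(
  motion=[
    [[0,-0.002,0.001],[0,0,0],0.6],
    [[0,-0.001,0],[0,0,0],0.6],
    [[0,-0.001,0],[0,0,0],0.6],
  ],
)

```text
time: 16.65
ee_pos: [444.4, 180.9, 108.3]
orientation: [-1.955, -0.612, 1.982]
force: [0.9, -4.8, -2.9]
gripper_width: 0.198
```

```bash
python3 la.py 74.5 6 32 2 0.6
```

```text
deck [-103.9    3.4   31.4] yaw -89.5 want [-105.    6.] -90.0 F [ 0.5 -5.7 -0.1] [-0.15  0.27  2.    0.58  1.07  0.99]
n 2 dist 2.9 rot 0.018
[[np.float64(-0.0003), np.float64(-0.0013), np.float64(0.0005)], [np.float64(0.005), np.float64(-0.004), np.float64(-0.007)], 0.6]
[[np.float64(-0.0003), np.float64(-0.0013), np.float64(0.0005)], [np.float64(0.005), np.float64(-0.004), np.float64(-0.007)], 0.6]
```

Emit:
step_arm(
  motion=[
    [[0,-0.0015,0],[0,0,0],0.6],
    [[0,-0.0015,0],[0,0,0],0.6],
  ],
)

```text
time: 16.9
ee_pos: [444.4, 180.9, 108.3]
orientation: [-1.96, -0.609, 1.986]
force: [0.3, -6.6, -4.1]
gripper_width: 0.201
```

```bash
python3 la.py 74.5 6 32 2 0.6
```

```text
deck [-103.9    3.3   31.4] yaw -89.3 want [-105.    6.] -90.0 F [-0.3 -7.7 -0.2] [-0.14  0.27  2.    0.57  1.07  1.  ]
n 2 dist 2.9 rot 0.024
[[np.float64(-0.0004), np.float64(-0.0013), np.float64(0.0005)], [np.float64(0.006), np.float64(-0.004), np.float64(-0.01)], 0.6]
[[np.float64(-0.0003), np.float64(-0.0013), np.float64(0.0005)], [np.float64(0.006), np.float64(-0.004), np.float64(-0.01)], 0.6]
```

Stalled at its stop (7.7 N, no further travel). Opening the jaws and withdrawing along the pin.

Emit:
step_arm(
  motion=[
    [[0,0.002,0],[0,0,0],0],
    [[0,0,0],[0,0,0],0],
    [[0,0,0],[0,0,0],0],
  ],
)

```text
time: 17.27
ee_pos: [443.2, 181.2, 108.3]
orientation: [-1.954, -0.614, 1.985]
force: [-0.3, -0.3, -0.6]
gripper_width: 0.495
```

Emit:
step_arm(
  motion=[
    [[-0.02,0,0],[0,0,0],0],
    [[-0.03,0,0],[0,0,0],0],
    [[-0.03,0,0],[0,0,0],0],
    [[-0.03,0,0],[0,0,0],0],
    [[0,0,0],[0,0,0],0],
  ],
)

```text
time: 17.9
ee_pos: [446.1, 128.2, 207.3]
orientation: [-1.948, -0.619, 1.986]
force: [-0.3, 1.2, -0.3]
gripper_width: 0.503
```

```bash
python3 la.py 74.5 0 130 2 0;  python3 - <<'E'
from h import *
w=snap('wrist'); t=snap('top'); s=snap('scene')
a=cv2.resize(w['img'],(400,250)); b=cv2.resize(t['img'][150:255,155:270],(400,365),interpolation=cv2.INTER_CUBIC)
save('fin1',w['img']); save('fin2',np.hstack([cv2.resize(s['img'][190:280,390:480],(400,400),interpolation=cv2.INTER_CUBIC),np.vstack([b,np.zeros((35,400,3),np.uint8)])])); save('fin3',s['img'])
for q in (70,74.5):
    th=np.radians(254.5-q); print(q,proj(w,D(-70+35*np.cos(th),35*np.sin(th),60)),proj(w,D(-70-52*np.cos(th),-52*np.sin(th),23)))
E
```

```text
deck [-107.     7.4  143.4] yaw -89.3 want [-105.    0.] -90.0 F [-0.2  0.9 -0.8] [-0.26  0.17  1.84  0.49  1.35  1.05]
n 2 dist 15.5 rot 0.015
[[np.float64(0.0068), np.float64(0.0036), np.float64(-0.001)], [np.float64(0.006), np.float64(-0.001), np.float64(-0.005)], 0.0]
[[np.float64(0.0067), np.float64(0.0037), np.float64(-0.001)], [np.float64(0.006), np.float64(-0.001), np.float64(-0.005)], 0.0]
70 [[328.0140844  203.33788972]] [[320.49297281  96.47530752]]
74.5 [[324.75612793 203.43404783]] [[325.13454841  96.34195911]]
```

View pics/fin1.png

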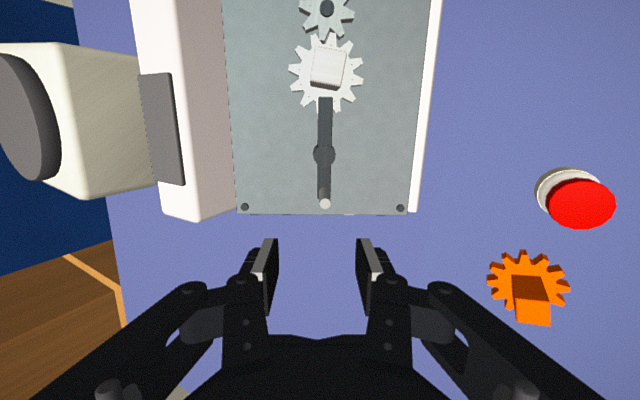

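View pics/fin2.png

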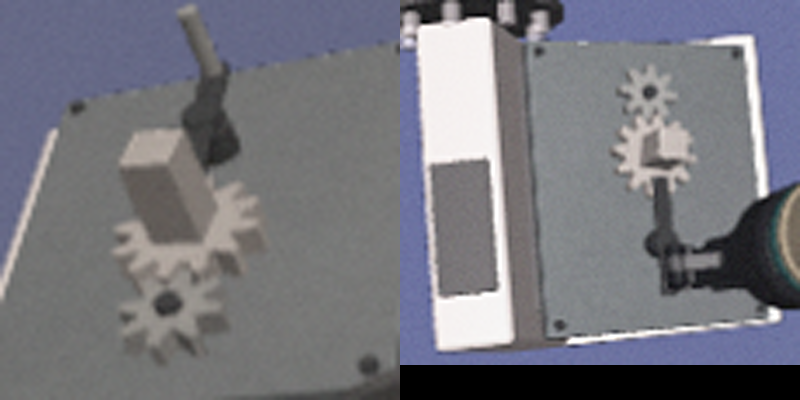

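View pics/fin3.png

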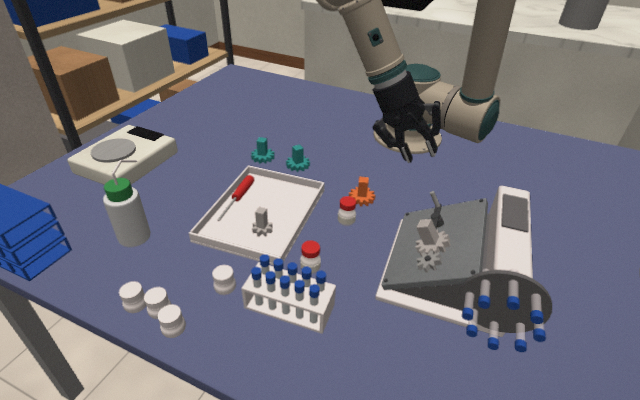

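The pin top at (325,203) and tongue end at (325,97) match the fully closed prediction: (324.8,203.4) and (325.1,96.3), against (328,203) and (320.5,96.5) at 70°. The gripper is clear of everything and the other things stand where they were.

```bash
python3 -c "
from plant import bot
print(bot.state()['joint_velocities'].round(3)); print(bot.sign_off())"
```

```text
[ 0.005  0.009  0.011 -0.001 -0.001  0.002]
the job is handed in; nothing more can be done
None
```

The larger gear is home on the inclined axle, meshed with the pinion, and the latch is closed over it. I handed the job in at about 18 s with the gripper clear of everything.

- **Gear:** I gripped it by the boss and turned it to match the pinion's teeth as seen in the images. It slid down the axle without contact and meshed first time, so no rocking was needed. I stopped when it pressed on the deck at about 13 N. After release, the boss top appeared within about 1 px of where a fully home gear should put it.
- **Latch:** I swept the pin along its arc between half-closed jaws until it stopped moving at 7.7 N, then let go. The pin and tongue then appeared within about 1 px of the fully closed position, clearly apart from where they would be at 70°.
- **Other things:** The last scene picture shows the smaller gear, screwdriver, jars, pot and rack where they started.

No check failed. The tool's measured position did drift a few mm during settling, so I corrected it before each contact.

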